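# Seat the keyed drive hub on the photo turntable's spindle

## Task

Take the bored aluminium drive hub off the wooden riser and put it, right way up, over the pin of the photo turntable's spindle. Pressing only lightly, turn it until its inner tab drops into the spindle's keyway and the hub sits fully home, then let go of it. Do not force the sprung spindle down, and leave the lens, filter cases and blower where they are.

Things in the scene. Friction and masses are not known exactly. Their poses are not given: they have to be found in the camera images.
- hub: Loose round aluminium drive hub, 48 mm diameter, 40 mm high, about 0.14 kg, upright on either half of the riser's top step. Origin: centre of its underside, z up. Bore of 16 mm diameter on its axis; its lowest 8 mm are widened to 41 mm (skirt wall 3 mm). The plain round outside can be gripped at any yaw.
- hub_tab (a point): Point on the hub's underside, in the middle of its one inner tab, 15 mm from the axis along the hub's own -x. The tab is 8 mm wide and 8 mm high, flush with the underside, and reaches inward from the skirt to 9.5 mm from the axis. A raised rib 3 mm high on the hub's top face shows its direction.
- drive: Photo turntable drive unit without its platter, fixed: a flat grey box 150 x 150 x 45 mm, origin at the centre of its underside, z up. The spindle stands in the middle of its top; a small metal bar on its top marks its front, the own -x side. A closed, fixed camera case 112 mm high stands behind it.
- spindle_axis (a point): Point on the spindle's axis level with the top of its round steel flange at rest, 71 mm above the drive's underside; turns with the drive. Flange 36 mm diameter, its underside 14 mm above the box. Held upright with the tab resting on the flange, the hub's underside is level with this point; fully home, tab in the keyway, it is 8 mm below.
- pin_tip (a point): Top of the spindle's pin at rest, 24 mm above the flange. Pin 14 mm diameter, the last 7 mm tapering to 8 mm. The keyway is a slot 11 mm wide, 10 mm deep, cut into the flange's top from the pin out to the rim. It points roughly to the drive's front (own -x) but is off by up to 0.6 rad either way. The spindle does not turn.
- spindle (a joint): How far the sprung spindle is pushed down, m: 0 at rest (against its upper stop), negative downwards, hard stop at -0.012. It begins to give at about 5 N and then yields 0.5 mm per N; pushing it down by more than 6 mm (about 17 N) counts as forcing it.
- riser: Wooden riser, fixed, 300 mm wide (own y), three steps each 80 mm deep (own x), 25, 50 and 75 mm high, rising towards own +x. Origin at the centre of its underside, below the middle of the middle step; the top step's middle is 80 mm further along own +x.
- lens: Black lens standing on the riser's top step, 63 mm diameter, 52 mm high, origin at the centre of its underside. Leave alone.
- filter0: Filter in a clear plastic case, 62 x 62 x 12 mm, lying on the lowest step. Origin at the centre of its underside. Leave alone.
- filter1: A second filter case, the same as the first, lying on the lowest step. Leave alone.
- blower: Blue blower bulb standing nozzle up on the middle step, 48 mm diameter, 75 mm high, origin at the centre of its underside. Leave alone.
Not all that is in view belongs to the job. Leave any pink look-alike of the hub alone.

How it is judged:
By the outcome, as a careful person would: the job done as asked, in the order asked, and still so for the second after the job is handed in, with the robot touching nothing.
It also fails if it takes over 54 s, if anything falls off the work surface, if the arm or the gripper's body presses on something with over 40 N, if the wrist force passes 120 N, or if a joint passes its speed limit or range.

## Robot

A 7-joint arm with a two-finger parallel gripper is mounted at the origin on the work surface. World frame = base frame: x ahead of the robot, y to its left, z up, the work surface at z = 0. Lengths are in m, angles in rad, forces in N, time in s.
With the tool pointing down it reaches from about 0.4 to 0.85 m from the base axis. Payload 4.4 kg.
Tool frame: the origin (TCP) lies between the finger pads; the fingertips stand ctrl.tip_extent ahead of it and the grasp point (between the pads) lies 6 mm ahead of it (ctrl.tip_extent is the distance from the TCP to the fingertips, in m); z points along the fingers, y is the direction in which the jaws open and shut (so a half turn about z gives the same grasp; the last joint's range is limited). The gripper opens to 94 mm and grips with 3 to 60 N. Pads are 16 mm wide; open, the fingers measure 119 mm over their backs; the gripper's body (75 mm by 177 mm) begins 78 mm behind the grasp point.
Start: joints at [1.242, 0.628, 0.038, 1.517, -0.027, 0.996, -0.02], TCP at [0.169, -0.628, 0.207] pointing down, gripper open.
Joint ranges: [-3.06, 3.06], [-0.37, 2.12], [-1.25, 1.32], [0.18, 2.47], [-1.1, 4.24], [0.23, 1.98], [-2.94, 2.94]. Speed limits (rad/s): [2.57, 2.57, 3.14, 3.14, 3.14, 3.14, 3.14].

## Interface

Orientations are given as a unit quaternion [w, x, y, z].
In Python, from station import ctrl gives the robot as it stands.
- The arm moves only by the tool move_arm, never from a script. Its argument "deltas" is a list of rows, each a list of 2 entries, a list of its own where there are three numbers: the shift along the world's x, y, z in units of 25 mm (1.0 is 25 mm), then the turn, a rotation vector about the world's x, y, z in units of 6 degrees (1.0 is 6 degrees). A call has 1 to 10 rows; each row is the pose to reach, as a shift and turn from the pose measured when the call began; what a row does not reach only later rows make up. A row lasts 1/8 s, in which the tool goes at most 62.5 mm and 10.7 degrees, less where a joint would pass 70% of its speed; a pose out of reach is approached as far as the arm can. A call with a gripper value outside its range is refused whole. "fingers" is the finger opening in mm, from 0 to 94, set as the call begins (left out, the last holds). The fingers move at their own pace and stop on an object; the grip force is fixed at half the most. Time passes only in rows, so rows that repeat a pose let the fingers close. It gives the time, the measured TCP pose, the force and the opening at its end, in the units of the state.
- ctrl.read_state(): the state, without advancing time (a new reading comes with each control period).
- ctrl.grab_frame(name): name is "scene" or "top"; returns (picture, depth): 400x640x3 uint8, red, green, blue; 400x640 float32, m along the optical axis (not along the pixel's ray), 0 where there is no reading.
- ctrl.camera_model(name): a dict with "camera_matrix" (3x3 intrinsics, pixels), "R" (3x3) and "t" (3): a world point X has camera coordinates R X + t. Camera axes: x right, y down, z forward; pixel columns grow to the right and rows downward; lengths in m; the calibration is good to about 2 mm. A picture is of the moment at which its call begins. camera_model takes no time and is no camera call.
- ctrl.job_done(): hands the job in, once; it reports no verdict.
Trained networks look in the newest picture that a camera, given by its name, has taken for a name from the list of things; names that differ only in an ending like _2 or _b are one class to them, and where a whole thing is asked for, a point or a joint stands for the part that bears it (a point fixed in the world has none). Each returns a list of dicts, best first, with "p" (0 to 1); they miss things now and then, are a little off and sometimes report something else, mostly with a low value. They report only what shows in the picture. A call takes as long as a camera call. They do not tell look-alikes from the thing itself.
- ctrl.find_in(camera, target): "position" ([x, y, z] in m, in world coordinates, good to about 4 mm: the middle of the surface that is visible of it).
- ctrl.trace(camera, target): "pixels" (400x640 bool, what is visible of it).
- ctrl.landmark_of(camera, target): "position" ([x, y, z] in m, in world coordinates, good to about 4 mm: a listed point, or the origin of a listed thing).
The state is a dict: "time_s": time; "joint_positions": joint angles; "joint_vel": joint speeds; "joint_torque": joint torques, N m; "tool_pos": TCP position; "eef_rot": TCP orientation; "ft_force": force on the tool from outside, world axes, zero at the start; "ft_torque": the same for the moment, N m; "opening": finger opening in m.
Only numpy, scipy, OpenCV 4.12 (cv2) and the standard library are available. Lean on these libraries where they do the work, as an engineer would, in place of code of your own. Each camera call takes 0.05 s, during which the arm holds its last target.

## Working session

There is one attempt and no reset: what is moved stays moved. The work goes in short steps, Python scripts to look and compute and a tool call to move; the robot and the scene stay as the last step left them, time stands still between calls to the robot, and variables do not carry over. Pictures are saved under pics/ and viewed, and the job is handed in when it is done.

Besides the shell and the picture viewer there is one more tool, called after "Call:" as name(argument=value, ...), one argument or row to a line, values as JSON. move_arm: Moves the arm, as the interface text tells. Its arguments: {"type":"object","properties":{"deltas":{"type":"array","items":{"type":"array"}},"fingers":{"type":"number"}},"required":["deltas"]}

```bash
mkdir -p pics; cat > h.py <<'E'
import numpy as np, cv2
from station import ctrl
def save(cam,fn):
    p,d=ctrl.grab_frame(cam); cv2.imwrite('pics/'+fn,p[:,:,::-1]); return p,d
def world(cam,d,u,v):
    m=ctrl.camera_model(cam);K=np.array(m['camera_matrix']);R=np.array(m['R']);t=np.array(m['t'])
    z=d if np.isscalar(d) else d[v,u]
    c=np.linalg.inv(K)@np.stack([np.asarray(u)*1.,np.asarray(v)*1.,np.ones_like(np.asarray(u)*1.)])*z
    return (R.T@(c-t.reshape(3,*([1]*(c.ndim-1))))).T
def proj(cam,X):
    m=ctrl.camera_model(cam);c=np.array(m['R'])@np.array(X)+np.array(m['t']);c=np.array(m['camera_matrix'])@c;return c[:2]/c[2]
E
python3 - <<'E'
from h import *
np.set_printoptions(precision=4,suppress=True)
for c in('scene','top'):
    save(c,c+'0.png')
    for n in('hub','hub_tab','drive','spindle_axis','pin_tip','riser','lens'):
        print(c,n,[(np.round(r['position'],4),round(r['p'],2)) for r in ctrl.landmark_of(c,n)][:3])
s=ctrl.read_state();print(s['time_s'],s['tool_pos'],s['eef_rot'],s['opening'],ctrl.tip_extent)
E
```

```text
scene hub [(array([0.5852, 0.2599, 0.0714]), 0.94), (array([ 0.7261,  0.3262, -0.0019]), 0.82)]
scene hub_tab [(array([0.5779, 0.2521, 0.073 ]), 0.8), (array([0.7211, 0.3161, 0.0033]), 0.75)]
scene drive [(array([ 0.501 , -0.1497, -0.0021]), 0.76)]
scene spindle_axis [(array([ 0.498 , -0.1463,  0.0713]), 0.61)]
scene pin_tip [(array([ 0.4957, -0.1506,  0.0904]), 0.93), (array([0.5845, 0.26  , 0.0713]), 0.16)]
scene riser [(array([0.5041, 0.1865, 0.004 ]), 0.75)]
scene lens [(array([0.575 , 0.0889, 0.0708]), 0.63), (array([0.5837, 0.2587, 0.0748]), 0.29)]
top hub [(array([ 0.7267,  0.3264, -0.0024]), 0.86)]
top hub_tab [(array([0.5706, 0.2521, 0.0776]), 0.76), (array([ 0.7194,  0.3173, -0.0005]), 0.6)]
top drive [(array([ 0.4979, -0.1502, -0.0033]), 0.86)]
top spindle_axis [(array([ 0.498 , -0.1502,  0.0733]), 0.63)]
top pin_tip [(array([ 0.5009, -0.1485,  0.095 ]), 0.71)]
top riser [(array([0.498 , 0.188 , 0.0016]), 0.88)]
top lens [(array([0.5705, 0.0944, 0.0731]), 0.76)]
0.8 [ 0.1689 -0.6277  0.2067] [0.     0.9914 0.131  0.    ] 0.09425945491133395 0.025
```

```bash
ls -la pics
```

```text
total 752
drwxr-xr-x 2 agent agent   4096 Dec  7 15:45 .
drwxr-xr-x 3 agent agent   4096 Dec  7 15:45 ..
-rw-r--r-- 1 agent agent 352851 Dec  7 15:45 scene0.png
-rw-r--r-- 1 agent agent 402278 Dec  7 15:45 top0.png
```

View pics/scene0.png

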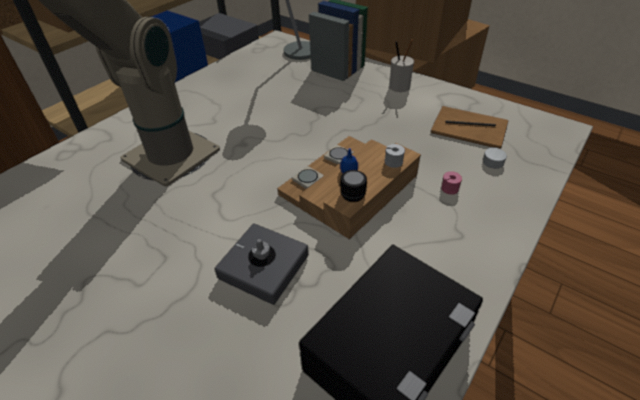

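View pics/top0.png

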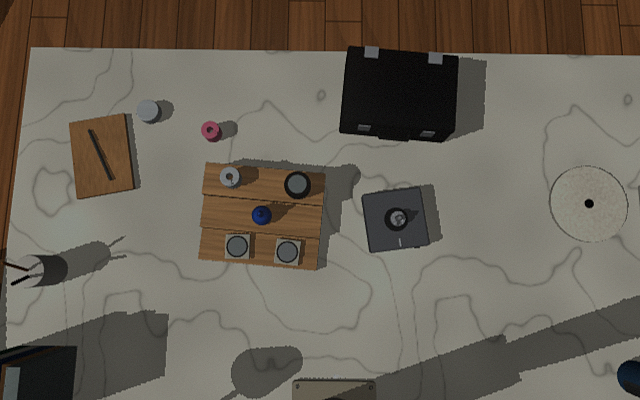

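The scene view shows the grey hub at (394,157) on the riser, the pink look-alike at (451,183) and the spindle at (260,250). In the top view the hub is at (229,177), the pink one at (211,131), the spindle at (397,218) and the front bar at about (400,240). Next I refine these with depth and crops.

```bash
python3 - <<'E'
from h import *
np.set_printoptions(precision=4,suppress=True)
ims=[]
for cam,cs in(('top',[(229,177),(397,218)]),('scene',[(394,157),(260,250)])):
    p,d=ctrl.grab_frame(cam); np.save(cam+'d.npy',d); np.save(cam+'p.npy',p)
    row=[]
    for (u,v),zr in zip(cs,[(0.108,0.122),(0.066,0.076)]):
        r=20
        row.append(cv2.resize(p[v-r:v+r,u-r:u+r],(300,300),interpolation=cv2.INTER_CUBIC))
        V,U=np.mgrid[v-r:v+r,u-r:u+r];U=U.ravel();V=V.ravel()
        W=world(cam,d,U,V)
        k=(W[:,2]>zr[0])&(W[:,2]<zr[1])
        Q=W[k]; print(cam,k.sum(),Q.mean(0),Q.min(0),Q.max(0),'circ',cv2.minEnclosingCircle(Q[:,:2].astype(np.float32)))
        k2=W[:,2]>0.085
        if zr[0]<.1 and k2.sum(): print(' pin',k2.sum(),W[k2].mean(0),W[k2].max(0))
    ims.append(np.hstack(row))
cv2.imwrite('pics/crops1.png',np.vstack(ims)[:,:,::-1])
for n in('spindle_axis','pin_tip','hub'): print(n,[proj('top',x) for x in([.498,-.15,.071],)])
m=ctrl.camera_model('top');print(np.array(m['camera_matrix']),m['R'],m['t'])
E
```

```text
top 278 [0.5891 0.2568 0.1144] [0.566  0.2336 0.1084] [0.6124 0.2802 0.1214] circ ((0.5896933674812317, 0.257163941860199), 0.024022119119763374)
top 124 [ 0.5006 -0.1493  0.0708] [ 0.4831 -0.1682  0.0662] [ 0.5155 -0.1338  0.0755] circ ((0.49915871024131775, -0.15038372576236725), 0.018277619034051895)
 pin 29 [ 0.4884 -0.1286  0.1987] [0.5062 0.0498 1.1199]
scene 195 [0.591  0.2534 0.1136] [0.5671 0.2308 0.1081] [0.6136 0.2799 0.1201] circ ((0.5906981229782104, 0.255323201417923), 0.025061480700969696)
scene 140 [ 0.5042 -0.1541  0.0701] [ 0.4849 -0.1698  0.0662] [ 0.5187 -0.1342  0.075 ] circ ((0.4999519884586334, -0.1510382443666458), 0.019254526123404503)
 pin 45 [ 0.5833 -0.2215  0.2126] [ 0.9628 -0.1464  0.7772]
spindle_axis [array([397.5946, 217.9458])]
pin_tip [array([397.5946, 217.9458])]
hub [array([397.5946, 217.9458])]
[[430.0281   0.     316.3312]
 [  0.     430.0281 191.9745]
 [  0.       0.       1.    ]] [[ 0.014  -0.9999  0.0023]
 [-0.9884 -0.0141 -0.1512]
 [ 0.1512 -0.0002 -0.9885]] [0.0417 0.5644 1.0467]
```

View pics/crops1.png

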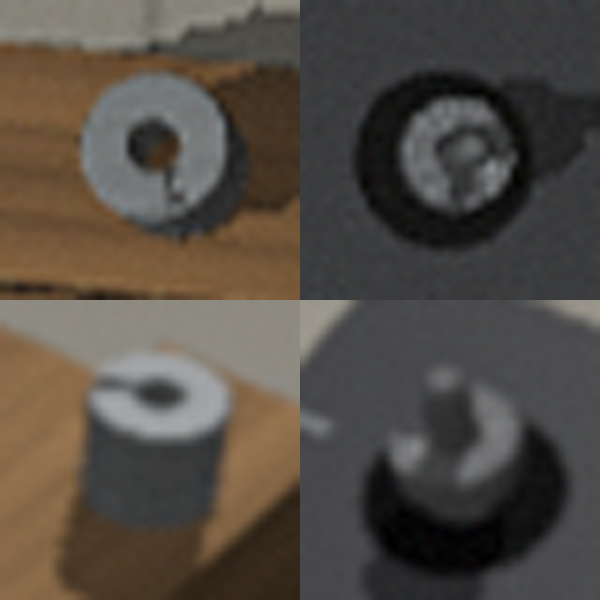

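```bash
cat > rect.py <<'E'
from h import *
def rect(cam,img,cx,cy,z,half=0.03,n=300):
    # image: up=+x, left=+y (like top cam)
    s=half*2/n
    r,c=np.mgrid[0:n,0:n]
    X=np.stack([cx+half-r*s,cy+half-c*s,np.full(r.shape,z)],0).reshape(3,-1)
    m=ctrl.camera_model(cam);q=np.array(m['camera_matrix'])@(np.array(m['R'])@X+np.array(m['t']).reshape(3,1))
    q=(q[:2]/q[2]).astype(np.float32).reshape(2,n,n)
    return cv2.remap(img,q[0],q[1],cv2.INTER_CUBIC)
E
python3 - <<'E'
from rect import *
# average several frames
rows=[]
for cam in('top','scene'):
    P=[];D=[]
    for i in range(4):
        p,d=ctrl.grab_frame(cam);P.append(p.astype(np.float32));D.append(d)
    p=np.mean(P,0); D=np.array(D); np.save(cam+'d.npy',np.median(D,0))
    p=np.clip(p,0,255).astype(np.uint8)
    row=[]
    for cx,cy,z in((.5895,.2565,.115),(.4995,-.1503,.071)):
        im=rect(cam,p,cx,cy,z); im=cv2.normalize(im,None,0,255,cv2.NORM_MINMAX)
        cv2.circle(im,(150,150),120 if z>.1 else 90,(255,0,0),1);cv2.line(im,(150,140),(150,160),(255,0,0),1);cv2.line(im,(140,150),(160,150),(255,0,0),1)
        row.append(im)
    rows.append(np.hstack(row))
cv2.imwrite('pics/rect1.png',np.vstack(rows)[:,:,::-1])
# depth height map samples at flange annulus r=10..17
d=np.load('topd.npy');np.set_printoptions(precision=1,suppress=True,linewidth=200)
for cam,(u0,v0) in(('top',(397,218)),('scene',(260,250))):
    d=np.load(cam+'d.npy');V,U=np.mgrid[v0-12:v0+13,u0-12:u0+13];W=world(cam,d,U.ravel(),V.ravel())
    rel=W[:,:2]-[.4995,-.1503];r=np.hypot(*rel.T);a=np.degrees(np.arctan2(rel[:,1],rel[:,0]))%360
    k=(r>.009)&(r<.0175)&(W[:,2]<.08)
    for b in range(90,270,10):
        kk=k&(a>=b)&(a<b+10); print(cam,b,np.sort(W[kk,2]*1000))
E
```

```text
top 90 [45.  69.1 69.7 74.6]
top 100 [45.3 69.7 70.4 71.5 71.6]
top 110 [45.4 69.6 70.5 70.6]
top 120 [45.  46.3 70.6 71.4 71.7]
top 130 [47.3 70.6 70.9 72.4]
top 140 [44.9 69.9 70.6 72.1]
top 150 [45.1 68.8 70.  70.4 71. ]
top 160 [70.5 71.5]
top 170 [44.9 60.7 61.2]
top 180 [60.  60.7]
top 190 [59.  60.3 61.1]
top 200 [60.4 60.5 61.2 61.2 72.1]
top 210 [59.5 61.5 69.6 71.3]
top 220 [62.5 69.9 70.5 70.7]
top 230 [69.6 69.9 70.6 71.6]
top 240 [70.4 71.1 72.4]
top 250 [69.8 69.8]
top 260 [70.1 70.5 73. ]
scene 90 [69.3 70.  70.8]
scene 100 [69.5 69.9 70.1 71.2]
scene 110 []
scene 120 [70.5]
scene 130 []
scene 140 []
scene 150 []
scene 160 []
scene 170 [59.3 61.1 65.1]
scene 180 [60.2 60.7]
scene 190 []
scene 200 []
scene 210 []
scene 220 [45.1 70.3 70.5 70.8 71.2]
scene 230 [44.6 44.7 69.9 70.3 70.5]
scene 240 [45.1 69.1 69.5 69.7 70.9 71.1]
scene 250 [45.  45.  45.2 70.5 70.9]
scene 260 [43.8 46.5 70.6 71.1 71.4 71.4]
```

View pics/rect1.png

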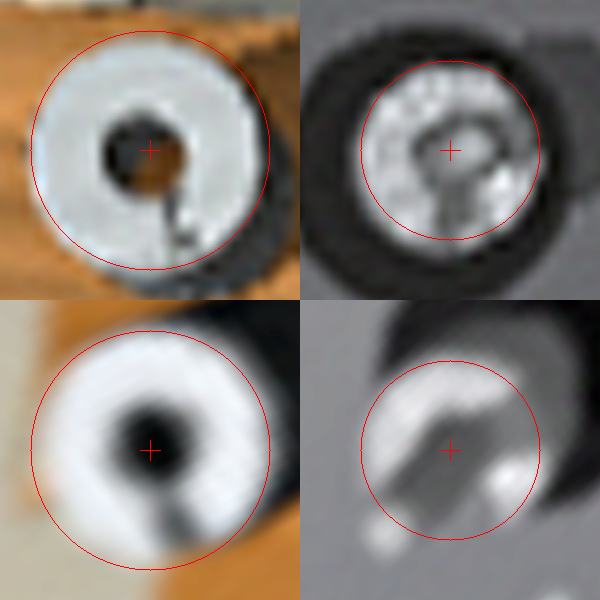

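The depth gives hub centre ≈(0.590, 0.2565) with its top at 0.115, and spindle ≈(0.4995, -0.1505) with its flange at 0.071. The keyway (depth floor 61 mm) spans about 168–215°, so its middle is ≈191°. The rib points at ≈197°.

Call:
move_arm(
  deltas=[
    [[1.2,1.7,0],[0,0,0]],
    [[2.4,3.4,0],[0,0,0]],
    [[3.6,5.1,0],[0,0,0]],
    [[4.8,6.8,0],[0,0,0]],
    [[6,8.5,0],[0,0,0]],
    [[7.2,10.2,0],[0,0,0]],
    [[8.4,11.9,0],[0,0,0]],
    [[9.6,13.6,0],[0,0,0]],
    [[10.8,15.3,0],[0,0,0]],
    [[12,17,0],[0,0,0]],
  ],
  fingers=94,
)

```text
time_s: 2.55
tool_pos: [0.4699, -0.2014, 0.207]
eef_rot: [0.0, 0.991, 0.131, 0.0]
ft_force: [0.5, -1.4, -0.2]
opening: 0.0944
```

Call:
move_arm(
  deltas=[
    [[0.5,2.0,0],[0,0,0]],
    [[1.1,4.1,0],[0,0,0]],
    [[1.6,6.1,0],[0,0,0]],
    [[2.1,8.1,0],[0,0,0]],
    [[2.7,10.2,0],[0,0,0]],
    [[3.2,12.2,0],[0,0,0]],
    [[3.7,14.2,0],[0,0,0]],
    [[4.3,16.3,0],[0,0,0]],
    [[4.8,18.3,0],[0,0,0]],
    [[4.8,18.3,0],[0,0,0]],
  ],
)

```text
time_s: 3.8
tool_pos: [0.5892, 0.2623, 0.2065]
eef_rot: [-0.002, 0.991, 0.135, 0.0]
ft_force: [-0.1, -0.4, 0.6]
opening: 0.0938
```

Call:
move_arm(
  deltas=[
    [[0.03,-0.2,0],[0,0,0]],
    [[0.03,-0.2,-0.8],[0,0,0]],
    [[0.03,-0.2,-1.6],[0,0,0]],
    [[0.03,-0.2,-2.4],[0,0,0]],
  ],
)

```text
time_s: 4.3
tool_pos: [0.5903, 0.2546, 0.1463]
eef_rot: [-0.001, 0.991, 0.133, 0.001]
ft_force: [-0.2, -0.1, -0.2]
opening: 0.0939
```

```bash
python3 - <<'E'
from h import *
s=ctrl.read_state();print(s['tool_pos'],s['eef_rot'],s['ft_force'],s['joint_positions'])
p,d=save('scene','s2.png'); q=p[110:200,340:460]
cv2.imwrite('pics/s2c.png',cv2.resize(q,(720,540),interpolation=cv2.INTER_CUBIC)[:,:,::-1])
E
```

```text
[0.59029847 0.25462877 0.14626688] [-9.58068435e-04  9.91094605e-01  1.33154769e-01  6.10585028e-04] [-0.18187888 -0.11093996 -0.1953251 ] [-0.43413765  0.68154969 -0.02672119  1.60036535  0.02035407  0.85819072
 -1.77186479]
```

View pics/s2c.png

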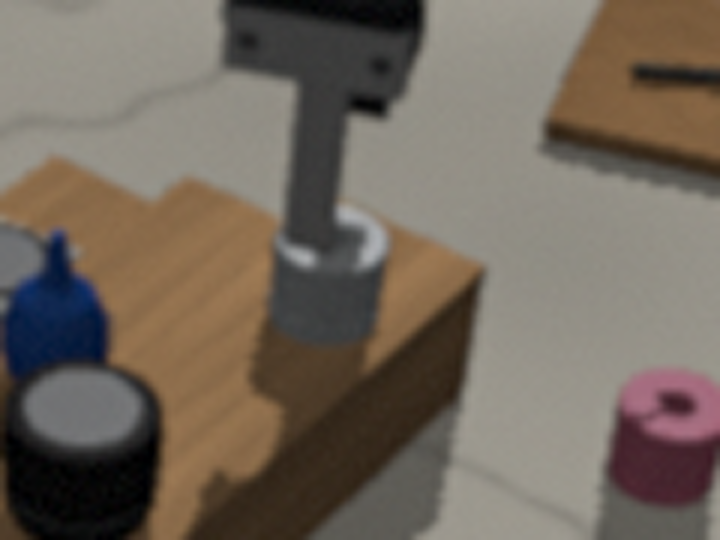

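The gripper is above the hub, with the near finger in front of it and clear of the blower and lens. I go down and close.

Call:
move_arm(
  deltas=[
    [[0,0.06,-0.6],[0,0,0]],
    [[0,0.06,-1.2],[0,0,0]],
    [[0,0.06,-1.57],[0,0,0]],
    [[0,0.06,-1.57],[0,0,0]],
  ],
)

```text
time_s: 4.85
tool_pos: [0.588, 0.2551, 0.1034]
eef_rot: [-0.0, 0.991, 0.133, -0.002]
ft_force: [0.7, -0.4, 0.4]
opening: 0.0942
```

Call:
move_arm(
  deltas=[
    [[0,0,0],[0,0,0]],
    [[0,0,0],[0,0,0]],
    [[0,0,0],[0,0,0]],
    [[0,0,0],[0,0,0]],
    [[0,0,0],[0,0,0]],
    [[0,0,0],[0,0,0]],
  ],
  fingers=0,
)

```text
time_s: 5.6
tool_pos: [0.5881, 0.2554, 0.1035]
eef_rot: [-0.0, 0.991, 0.133, -0.002]
ft_force: [-0.1, -0.8, 1.5]
opening: 0.048
```

Call:
move_arm(
  deltas=[
    [[0,0,0.8],[0,0,0]],
    [[0,0,2.0],[0,0,0]],
    [[0,0,3.2],[0,0,0]],
    [[0,0,3.6],[0,0,0]],
    [[0,0,3.6],[0,0,0]],
  ],
)

```text
time_s: 6.22
tool_pos: [0.5881, 0.2553, 0.1934]
eef_rot: [-0.0, 0.991, 0.133, -0.002]
ft_force: [-0.2, 0.2, -2.5]
opening: 0.0476
```

Call:
move_arm(
  deltas=[
    [[-0.2,-1.0,0],[0,0,0]],
    [[-0.6,-2.8,0],[0,0,0]],
    [[-1.0,-4.7,0],[0,0,0]],
    [[-1.5,-6.6,0],[0,0,0]],
    [[-1.9,-8.5,0],[0,0,0]],
    [[-2.3,-10.4,0],[0,0,0]],
    [[-2.8,-12.3,0],[0,0,0]],
    [[-3.2,-14.2,0],[0,0,0]],
    [[-3.5,-15.6,0],[0,0,0]],
    [[-3.63,-16.25,0],[0,0,0]],
  ],
)

```text
time_s: 7.48
tool_pos: [0.4957, -0.1529, 0.1922]
eef_rot: [-0.0, 0.991, 0.132, -0.003]
ft_force: [-0.0, 0.4, -1.4]
opening: 0.0474
```

Call:
move_arm(
  deltas=[
    [[0,0,-0.5],[0,0,0]],
    [[0,0,-1.2],[0,0,0]],
    [[0,0,-1.6],[0,0,0]],
    [[0,0,-1.6],[0,0,0]],
  ],
)

```text
time_s: 7.98
tool_pos: [0.4952, -0.1513, 0.151]
eef_rot: [-0.001, 0.991, 0.133, -0.005]
ft_force: [0.2, -0.6, -1.4]
opening: 0.0479
```

```bash
python3 - <<'E'
from h import *
s=ctrl.read_state();print(s['tool_pos'],s['eef_rot'],s['ft_force'])
a,da=ctrl.grab_frame('scene');b,db=ctrl.grab_frame('top');np.save('a.npy',a);np.save('da.npy',da);np.save('b.npy',b);np.save('db.npy',db)
cv2.imwrite('pics/s3.png',np.hstack([cv2.resize(a[190:290,205:305],(400,400),interpolation=cv2.INTER_CUBIC),cv2.resize(b[170:250,357:437],(400,400),interpolation=cv2.INTER_CUBIC)])[:,:,::-1])
E
```

```text
[ 0.49524019 -0.1513433   0.15103644] [-0.00110767  0.99114762  0.13268157 -0.00455635] [ 0.16713326 -0.57971633 -1.39945533]
```

View pics/s3.png

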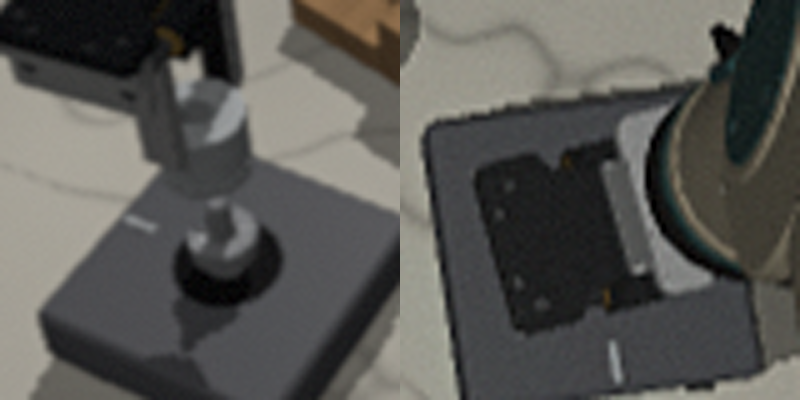

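```bash
cat > fit.py <<'E'
from h import *
from scipy.optimize import least_squares
def hubfit(d,tcp,zoff=.0285,dbg=False):
    V,U=np.mgrid[150:300,180:340];U=U.ravel();V=V.ravel()
    W=world('scene',d,U,V);zb=tcp[2]-zoff
    k=(W[:,2]>zb+.003)&(W[:,2]<zb+.037)&(np.hypot(W[:,0]-tcp[0],W[:,1]-tcp[1])<.032)&(d[V,U]>0)
    # exclude finger zone: along jaw dir
    j=np.array([-.264,.965]);e=np.array([.965,.264]);rel=W[:,:2]-np.array(tcp[:2])
    k&=(np.abs(rel@e)>.0105)
    P=W[k]
    f=lambda c:np.hypot(P[:,0]-c[0],P[:,1]-c[1])-.024
    r=least_squares(f,tcp[:2],loss='soft_l1',f_scale=.001)
    res=f(r.x);return r.x,k.sum(),np.median(np.abs(res)),P
E
python3 - <<'E'
from fit import *
np.set_printoptions(precision=4,suppress=True)
d=np.load('da.npy');t=np.array([.4952,-.1513,.1510])
c,n,m,P=hubfit(d,t);print('hub c',c,n,m,'off',c-t[:2])
for lo,hi in((0,.02),(.02,.04)):
    zb=t[2]-.0285;Q=P[(P[:,2]>zb+lo)&(P[:,2]<zb+hi)];print(lo,least_squares(lambda c:np.hypot(Q[:,0]-c[0],Q[:,1]-c[1])-.024,c,loss='soft_l1',f_scale=.001).x,len(Q))
# initial hub same way & pin same way
d0=np.load('scened.npy')
V,U=np.mgrid[130:190,360:430];W=world('scene',d0,U.ravel(),V.ravel())
k=(W[:,2]>.078)&(W[:,2]<.112)&(np.hypot(W[:,0]-.59,W[:,1]-.2565)<.03);Q=W[k]
print('hub0 side',least_squares(lambda c:np.hypot(Q[:,0]-c[0],Q[:,1]-c[1])-.024,[.59,.2565],loss='soft_l1',f_scale=.001).x,k.sum())
for nm,dd in(('d0',d0),('now',d)):
    V,U=np.mgrid[225:275,235:290];W=world('scene',dd,U.ravel(),V.ravel())
    k=(W[:,2]>.058)&(W[:,2]<.069)&(np.hypot(W[:,0]-.4995,W[:,1]+.1505)<.022);Q=W[k]
    print(nm,'flange side',least_squares(lambda c:np.hypot(Q[:,0]-c[0],Q[:,1]-c[1])-.018,[.4995,-.1505],loss='soft_l1',f_scale=.001).x,k.sum())
    k=(W[:,2]>.073)&(W[:,2]<.088)&(np.hypot(W[:,0]-.4995,W[:,1]+.1505)<.011);Q=W[k]
    print(nm,'pin side',least_squares(lambda c:np.hypot(Q[:,0]-c[0],Q[:,1]-c[1])-.007,[.4995,-.1505],loss='soft_l1',f_scale=.001).x,k.sum())
E
```

```text
hub c [ 0.4964 -0.1509] 177 0.0004978080103560482 off [0.0012 0.0004]
0 [ 0.4964 -0.1509] 84
0.02 [ 0.4965 -0.1508] 93
hub0 side [0.5891 0.2573] 222
d0 flange side [ 0.4988 -0.151 ] 65
d0 pin side [ 0.4985 -0.1513] 31
now flange side [ 0.4987 -0.151 ] 70
now pin side [ 0.499  -0.1512] 31
```

The fits agree: the held hub's axis is at (0.4964, -0.1509) and upright, and the spindle is at (0.4988, -0.1511). The view shows the hub above the pin. I shift +2.4 mm in x, turn -6°, and lower to just above the pin.

Call:
move_arm(
  deltas=[
    [[0.05,0,-0.3],[0,0,-0.5]],
    [[0.1,0,-0.7],[0,0,-1]],
    [[0.1,0,-0.9],[0,0,-1]],
    [[0.1,0,-0.9],[0,0,-1]],
    [[0.1,0,-0.9],[0,0,-1]],
  ],
)

```text
time_s: 8.7
tool_pos: [0.4989, -0.1522, 0.1301]
eef_rot: [-0.001, 0.997, 0.08, -0.003]
ft_force: [0.5, -0.7, -1.7]
opening: 0.0477
```

```bash
python3 - <<'E'
from fit import *
np.set_printoptions(precision=4,suppress=True)
s=ctrl.read_state();t=np.array(s['tool_pos']);print(t,s['eef_rot'],s['ft_force'])
a,d=ctrl.grab_frame('scene')
cv2.imwrite('pics/s4.png',cv2.resize(a[190:290,205:305],(500,500),interpolation=cv2.INTER_CUBIC)[:,:,::-1])
c,n,m,P=hubfit(d,t);print(c,n,m,'off',c-t[:2],'need',(np.array([.4988,-.1511])-c)/.025)
E
```

```text
[ 0.4989 -0.1522  0.1301] [-0.0006  0.9968  0.0804 -0.003 ] [ 0.5082 -0.7097 -1.7412]
[ 0.5001 -0.1516] 169 0.0005589036916565926 off [0.0013 0.0006] need [-0.0535  0.0219]
```

View pics/s4.png

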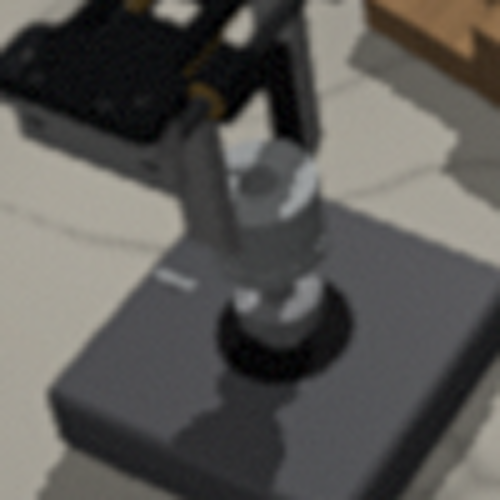

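The hub sits above the pin, 1.3 mm too far in x. I correct that and lower it onto the pin.

Call:
move_arm(
  deltas=[
    [[-0.05,0.02,0],[0,0,0]],
    [[-0.05,0.02,-0.2],[0,0,0]],
    [[-0.05,0.02,-0.4],[0,0,0]],
    [[-0.05,0.02,-0.5],[0,0,0]],
    [[-0.05,0.02,-0.6],[0,0,0]],
  ],
)

```text
time_s: 9.38
tool_pos: [0.4975, -0.1518, 0.1148]
eef_rot: [-0.001, 0.997, 0.08, -0.003]
ft_force: [-0.8, 0.1, -2.5]
opening: 0.0477
```

Call:
move_arm(
  deltas=[
    [[0,0,-0.1],[0,0,0]],
    [[0,0,-0.2],[0,0,0]],
    [[0,0,-0.25],[0,0,0]],
    [[0,0,-0.25],[0,0,0]],
  ],
)

```text
time_s: 9.88
tool_pos: [0.4975, -0.1517, 0.1085]
eef_rot: [-0.001, 0.997, 0.08, -0.003]
ft_force: [0.1, 0.8, -0.2]
opening: 0.0475
```

Call:
move_arm(
  deltas=[
    [[0,0,-0.1],[0,0,0]],
    [[0,0,-0.2],[0,0,0]],
    [[0,0,-0.28],[0,0,0]],
    [[0,0,-0.28],[0,0,0]],
  ],
)

```text
time_s: 10.38
tool_pos: [0.4973, -0.1517, 0.1013]
eef_rot: [-0.001, 0.997, 0.08, -0.003]
ft_force: [-0.2, -0.7, -1.3]
opening: 0.0477
```

It is on the pin with no side force. I now go to flange level in light steps.

Call:
move_arm(
  deltas=[
    [[0,0,-0.05],[0,0,0]],
    [[0,0,-0.1],[0,0,0]],
    [[0,0,-0.13],[0,0,0]],
  ],
)

```text
time_s: 10.75
tool_pos: [0.4974, -0.1517, 0.098]
eef_rot: [-0.001, 0.997, 0.08, -0.003]
ft_force: [0.2, -0.8, -1.7]
opening: 0.0477
```

Call:
move_arm(
  deltas=[
    [[0,0,-0.04],[0,0,0]],
    [[0,0,-0.08],[0,0,0]],
    [[0,0,-0.1],[0,0,0]],
  ],
)

```text
time_s: 11.12
tool_pos: [0.4973, -0.1517, 0.0954]
eef_rot: [-0.001, 0.997, 0.08, -0.003]
ft_force: [0.3, 0.0, -0.7]
opening: 0.0475
```

It is 4 mm below flange level and force-free, so the tab is in the keyway. I continue to the seat.

Call:
move_arm(
  deltas=[
    [[0,0,-0.05],[0,0,0]],
    [[0,0,-0.1],[0,0,0]],
    [[0,0,-0.13],[0,0,0]],
  ],
)

```text
time_s: 11.5
tool_pos: [0.4973, -0.1517, 0.092]
eef_rot: [-0.001, 0.997, 0.08, -0.004]
ft_force: [-0.4, 1.2, -1.6]
opening: 0.0476
```

Call:
move_arm(
  deltas=[
    [[0,0,-0.03],[0,0,0]],
    [[0,0,-0.05],[0,0,0]],
    [[0,0,-0.05],[0,0,0]],
  ],
)

```text
time_s: 11.88
tool_pos: [0.4973, -0.1517, 0.0911]
eef_rot: [-0.001, 0.997, 0.08, -0.003]
ft_force: [-1.5, -0.0, 3.4]
opening: 0.0479
```

```bash
python3 - <<'E'
from fit import *
np.set_printoptions(precision=4,suppress=True)
s=ctrl.read_state();t=np.array(s['tool_pos']);print(t,s['ft_force'],s['ft_torque'])
a,d=ctrl.grab_frame('scene')
cv2.imwrite('pics/s5.png',cv2.resize(a[190:290,205:305],(500,500),interpolation=cv2.INTER_CUBIC)[:,:,::-1])
c,n,m,P=hubfit(d,t);print(c,n,m)
V,U=np.mgrid[215:262,235:290];W=world('scene',d,U.ravel(),V.ravel());k=np.hypot(W[:,0]-.4988,W[:,1]+.1511)<.02;z=W[k,2];print(np.histogram(z,np.arange(.04,.13,.002)))
E
```

```text
[ 0.4973 -0.1517  0.0911] [-1.4803 -0.043   3.3759] [0.0656 0.3178 0.0569]
[ 0.4985 -0.1513] 157 0.0004905584291598104
(array([ 0, 14, 36,  8,  0,  0,  0,  0,  0,  0,  0,  0,  0,  0,  0,  0,  0,
        0,  0,  0,  0,  0,  0,  1,  4,  4,  8,  9,  4, 11, 69, 71,  7,  1,
        0,  0,  0,  0,  0,  0,  0,  0,  0,  0]), array([0.04 , 0.042, 0.044, 0.046, 0.048, 0.05 , 0.052, 0.054, 0.056,
       0.058, 0.06 , 0.062, 0.064, 0.066, 0.068, 0.07 , 0.072, 0.074,
       0.076, 0.078, 0.08 , 0.082, 0.084, 0.086, 0.088, 0.09 , 0.092,
       0.094, 0.096, 0.098, 0.1  , 0.102, 0.104, 0.106, 0.108, 0.11 ,
       0.112, 0.114, 0.116, 0.118, 0.12 , 0.122, 0.124, 0.126, 0.128]))
```

View pics/s5.png

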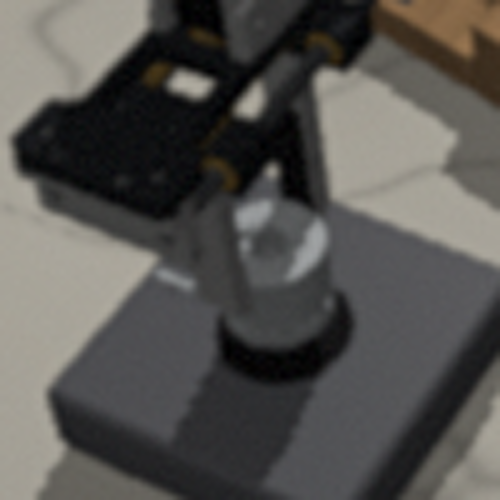

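Seated: the hub top is at ≈0.103 (expected 0.103 at home) and contact is about 4 N. The picture shows the hub down over the flange. I release it and go straight up.

Call:
move_arm(
  deltas=[
    [[0,0,0.02],[0,0,0]],
    [[0,0,0.02],[0,0,0]],
    [[0,0,0.02],[0,0,0]],
    [[0,0,0.02],[0,0,0]],
    [[0,0,0.02],[0,0,0]],
  ],
  fingers=80,
)

```text
time_s: 12.55
tool_pos: [0.4973, -0.1517, 0.0915]
eef_rot: [-0.001, 0.997, 0.08, -0.003]
ft_force: [-0.6, 0.6, -0.1]
opening: 0.0796
```

Call:
move_arm(
  deltas=[
    [[0,0,0.5],[0,0,0]],
    [[0,0,1.5],[0,0,0]],
    [[0,0,2.7],[0,0,0]],
    [[0,0,4],[0,0,0]],
    [[0,-1.5,5],[0,0,0]],
    [[-0.2,-3.5,5],[0,0,0]],
    [[-1,-5.5,5],[0,0,0]],
    [[-1.5,-7.5,5],[0,0,0]],
    [[-2,-8.5,5],[0,0,0]],
    [[-2,-8.5,5],[0,0,0]],
  ],
)

```text
time_s: 13.8
tool_pos: [0.4456, -0.3667, 0.2172]
eef_rot: [0.0, 0.997, 0.078, -0.004]
ft_force: [-0.8, 0.3, 0.0]
opening: 0.08
```

```bash
python3 - <<'E'
from rect import *
np.set_printoptions(precision=4,suppress=True)
s=ctrl.read_state();print(s['tool_pos'],s['ft_force'])
a,da=ctrl.grab_frame('scene');b,db=ctrl.grab_frame('top')
cv2.imwrite('pics/s6.png',np.hstack([cv2.resize(a[200:300,210:310],(400,400),interpolation=cv2.INTER_CUBIC),cv2.resize(b[190:250,367:427],(400,400),interpolation=cv2.INTER_CUBIC)])[:,:,::-1])
cv2.imwrite('pics/s6full.png',b[:,:,::-1])
for cam,d,(u,v) in(('scene',da,(260,245)),('top',db,(397,215))):
    V,U=np.mgrid[v-22:v+22,u-22:u+22];W=world(cam,d,U.ravel(),V.ravel());r=np.hypot(W[:,0]-.4988,W[:,1]+.1511)
    k=(r<.026)&(W[:,2]>.097)&(W[:,2]<.13);Q=W[k]
    A=np.c_[Q[:,:2]-[.4988,-.1511],np.ones(k.sum())];co=np.linalg.lstsq(A,Q[:,2],rcond=None)[0]
    print(cam,k.sum(),np.median(Q[:,2]),'tilt deg',np.degrees(co[:2]),'circ',cv2.minEnclosingCircle(Q[:,:2].astype(np.float32)))
E
```

```text
[ 0.4456 -0.3667  0.2172] [-0.7783  0.3462  0.0266]
scene 320 0.10198162857630624 tilt deg [-1.6335  0.9271] circ ((0.49971655011177063, -0.1522732377052307), 0.02447272650897503)
top 281 0.10219624582612638 tilt deg [-0.2495  0.0608] circ ((0.4989332854747772, -0.1508544385433197), 0.023882385343313217)
```

View pics/s6.png

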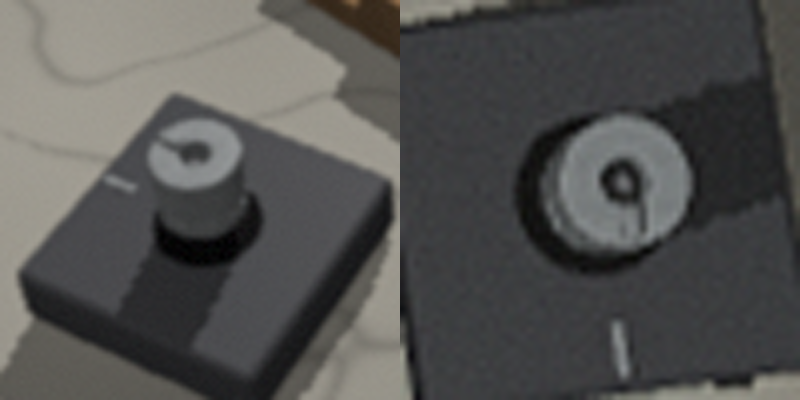

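View pics/s6full.png

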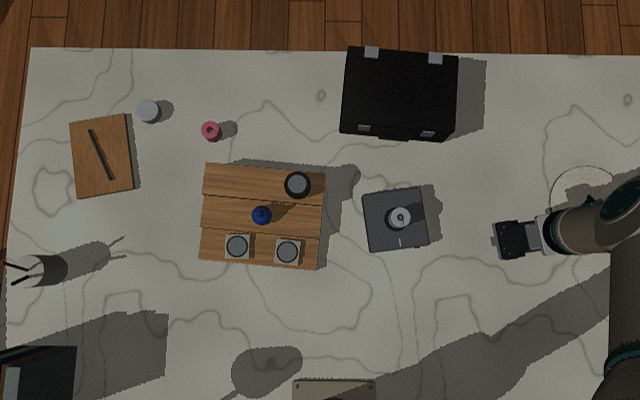

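The pictures show the hub upright on the spindle (top view, about (398,217)) with its rib pointing to the front. The other things haven't moved, and the gripper is clear at about (515,238). The top measures 0.102, and 0.1024 is expected at home with the depth bias seen earlier.

```bash
python3 -c "
from station import ctrl
print(ctrl.job_done(), ctrl.read_state()['time_s'])"
```

```text
the job is handed in; nothing more can be done
the job is handed in; nothing more can be done
```

The hub is on the spindle, right way up, fully home and released, and I handed the job in at about 14 s.

- **What I did:** I gripped the hub on the riser and carried it over the spindle. I turned it about -6° above the pin to match the keyway direction read from the depth picture. The tab then went into the keyway on the way down, so no turning under pressure was needed. The largest upward force reading was about 3.4 N (roughly 5 N on the spindle with the hub's weight), near where it begins to give and far below forcing it.
- **Seating:** the last checks put the hub's top at z ≈ 0.102 m; 0.103 is nominal for home, and the depth reads about 0.6 mm low.
- **Position and tilt:** the hub is centred on the spindle within about 1.5 mm. The top camera shows it level to within 0.3°. The scene camera's fit gave about 1.9° of tilt, so the two disagree. I trusted the top view, because the scene camera sees the top face at a slant.
- **Other things:** the lens, filter cases, blower and pink look-alike were unmoved in the last top picture, and the gripper was clear of everything.

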